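# Chill the blue slide panels

## Robot

A 7-joint arm with a two-finger parallel gripper is mounted at the origin on the work surface. World frame = base frame: x ahead of the robot, y to its left, z up, the work surface at z = 0. Lengths are in m, angles in rad, forces in N, time in s.
With the tool pointing down it reaches from about 0.425 to 0.875 m from the base axis. Payload 8.4 kg.
Tool frame: the origin (TCP) lies midway between the tips of the shut fingers; the grasp point (between the pads) lies ctrl.pinch_z behind it (ctrl.pinch_z is the distance from the TCP to the grasp point, in m); z points along the fingers, y is the line along which they close (so a half turn about z gives the same grasp; the last joint's range is limited). The gripper opens to 87 mm and grips with 3 to 60 N. Pads are 19 mm wide; open, the fingers measure 117 mm over their backs; the gripper's body (75 mm by 190 mm) begins 51 mm behind the grasp point.
Start: joints at [1.184, 0.333, 0.04, 1.465, -0.013, 1.343, -0.059], TCP at [0.184, -0.623, 0.223] pointing down, gripper open.
Joint ranges: [-2.58, 2.58], [-0.38, 2.09], [-1.3, 1.39], [0.25, 2.4], [-1.5, 4.64], [0.08, 2.09], [-2.65, 2.65]. Speed limits (rad/s): [2.22, 2.22, 2.79, 2.79, 3.14, 3.14, 3.14].

## Interface

Orientations are given as a unit quaternion [x, y, z, w].
In Python, from bench import readout, imaging, workorder, spotter, ctrl gives the robot as it stands.
- The arm moves only by the tool apply_moves, never from a script. Its argument "motion" is a list of rows, each a list of 7 numbers: the turn, a rotation vector about the tool's x, y, z in units of 10 degrees (1.0 is 10 degrees), then the shift along the tool's x, y, z in cm, then the opening, from 0 (shut) to 1 (fully open). A call has 1 to 20 rows; each row is the pose to reach, as a shift and turn from the pose commanded when the call began, along the tool's axes at that moment; what a row does not reach only later rows make up. A row lasts 1/8 s, in which the tool goes at most 62.5 mm and 10.7 degrees, less where a joint would pass 70% of its speed; a pose out of reach is approached as far as the arm can. A call with a gripper value outside its range is refused whole. The fingers move at their own pace and stop on an object; "newtons" is the grip in N (left out, the last holds). Time passes only in rows, so rows that repeat a pose let the fingers close. It gives the time, the measured TCP pose, the force, the opening and the grip force at its end, in the units of the state.
- readout.read_state(): the state, without advancing time (a new reading comes with each control period).
- imaging.get_image(name): name is "side" or "top" or "wrist"; returns the picture (420x560x3 uint8, blue, green, red); there is no depth.
- imaging.camera_params(name): a dict with "vfov" (degrees; the focal length in pixels is half the picture's height over the tangent of half this angle, whatever the lens; pixels are square), "cx", "cy" (the principal point, pixels), "T" (4x4, takes a point from camera to world coordinates). Camera axes: x right, y down, z forward; pixel columns grow to the right and rows downward; lengths in m; the calibration is good to about 2 mm. The wrist camera is an equidistant fisheye: a pixel r from the principal point sees the ray r / f radians off the axis. A picture is of the moment at which its call begins: read the wrist's pose just before it. camera_params takes no time and is no camera call; for the wrist camera it gives the pose at the moment of the call.
- workorder.close_job(): hands the job in; it is judged then, once.
Trained networks look in the newest picture that a camera, given by its name, has taken for a name from the list of things; names that differ only in an ending like _2 or _b are one class to them, and where a whole thing is asked for, a point or a joint stands for the part that bears it (a point fixed in the world has none). Each returns a list of dicts, best first, with "confidence" (0 to 1); they miss things now and then, are a little off and sometimes report something else, mostly with a low value. They report only what shows in the picture. A call takes as long as a camera call.
- spotter.find_in(name, camera): "xy" ([column, row] in pixels, amid what is visible of it).
- spotter.tip_of(name, camera): "xy" ([column, row] in pixels: a listed point, or the origin of a listed thing).
The state is a dict: "time": time; "joint_pos": joint angles; "joint_vel": joint speeds; "effort": joint torques, N m; "tcp_pos": TCP position; "tool_rot": TCP orientation; "force": force on the tool from outside, world axes, zero at the start; "wrist_torque": the same for the moment, N m; "width": finger opening in m; "finger_force": force on a finger pad.
Only numpy, scipy, OpenCV 4.12 (cv2) and the standard library are available. Lean on these libraries where they do the work, as an engineer would, in place of code of your own. Each camera call takes 0.05 s, during which the arm holds its last target. There are 200 camera calls.

## Task

Pry open the lid of the white cold box by putting the spatula's blade into the notch under it, and raise the lid right up. Draw every blue slide panel out of the stack leaning in the rack and stand it on its long edge inside the box, letting no panel fall over and leaving the orange ones standing in the rack. Finally shut the lid fully, with the spatula laid back on its green mat and the other things on the bench left alone.

Things in the scene. Friction and masses are not known exactly. Their poses are not given: they have to be found in the camera images.
- coldbox: white cold box, fixed, outside 224 (x) x 164 (y) x 140 (z) mm without lid, walls and floor 12 thick. Origin: middle of underside. Pry notch in the -y wall, lid hinge on the +y top edge. Inside, along the -y wall, a grey foam step 60 high above the floor, its face at y = -20; free floor y = -20 to +70, x = -100 to +100: panels stand there, tops leaning to -y over the step's edge
- notch (a point): centre of the mouth of the pry notch in the outer face of the box's -y wall: a slot 70 mm wide and 7 mm high directly under the shut lid (136.5 mm above the box's underside), open through the 12 mm wall to the inside; axes as the box's
- lid (a joint): angle of the box's flat white lid (224 x 164 x 10 mm, flush with the box's sides, no handle): 0 shut, grows to 1.75 rad as its -y edge rises; hinge along the box's x axis at y = +82, z = 140 mm of the box, 164 from the free edge. The hinge is stiff: the lid stays at any angle; moving it takes about 2 to 3 N at the free edge
- spatula: thin-bladed spatula, 60 g: blue handle 95 (x) x 20 (y) x 22 (z) mm, steel blade 85 long, 28 wide, 2.5 thick going on from the handle's end along +x at mid height (z = 11). Origin: middle of the handle's underside
- spatula_tip (a point): middle of the blade's front edge, x = 132.5, z = 11 mm in the spatula's frame
- mat: flat green mat 260 (x) x 130 (y) x 3 mm, fixed to the table, home of the spatula. Origin: middle of its underside
- rack: steel leaning rack, fixed: base plate 200 (x) x 115 (y) x 6 mm, a front rim 14 mm high on its +y side, a back board about 77 high sloping back 0.2 rad towards -y, its face starting at y = -20 on the base. Panels stand on the base against the board and one another, tops leaning to -y, in any order. Origin: middle of the underside
- blue1: blue slide panel: rigid plastic plate 170 wide (its x) x 6 thick (its y) x 80 high (its z) mm, 0.1 kg, with five white fields; a tab 20 wide, 6 thick stands 42 mm above its upper edge (top at z = 122), centred at x = -72 mm. Origin: middle of its lower long edge, mid thickness. To be moved into the cold box; may be absent (None).
- blue1_tab (a point): the middle of the gripping part of that panel's tab, 108 mm above the panel's lower edge; 28 mm above the panel's upper edge and 14 mm below the tab's top
- blue2: blue slide panel: rigid plastic plate 170 wide (its x) x 6 thick (its y) x 80 high (its z) mm, 0.1 kg, with five white fields; a tab 20 wide, 6 thick stands 42 mm above its upper edge (top at z = 122), centred at x = 0 mm. Origin: middle of its lower long edge, mid thickness. To be moved into the cold box; may be absent (None).
- blue2_tab (a point): the middle of the gripping part of that panel's tab, 108 mm above the panel's lower edge; 28 mm above the panel's upper edge and 14 mm below the tab's top
- blue3: blue slide panel: rigid plastic plate 170 wide (its x) x 6 thick (its y) x 80 high (its z) mm, 0.1 kg, with five white fields; a tab 20 wide, 6 thick stands 42 mm above its upper edge (top at z = 122), centred at x = 72 mm. Origin: middle of its lower long edge, mid thickness. To be moved into the cold box; may be absent (None).
- blue3_tab (a point): the middle of the gripping part of that panel's tab, 108 mm above the panel's lower edge; 28 mm above the panel's upper edge and 14 mm below the tab's top
- orange1: orange slide panel: rigid plastic plate 170 wide (its x) x 6 thick (its y) x 80 high (its z) mm, 0.1 kg, with five white fields; a tab 20 wide, 6 thick stands 42 mm above its upper edge (top at z = 122), centred at x = -36 mm. Origin: middle of its lower long edge, mid thickness. Stays in the rack.
- orange1_tab (a point): the middle of the gripping part of that panel's tab, 108 mm above the panel's lower edge; 28 mm above the panel's upper edge and 14 mm below the tab's top
- orange2: orange slide panel: rigid plastic plate 170 wide (its x) x 6 thick (its y) x 80 high (its z) mm, 0.1 kg, with five white fields; a tab 20 wide, 6 thick stands 42 mm above its upper edge (top at z = 122), centred at x = 36 mm. Origin: middle of its lower long edge, mid thickness. Stays in the rack.
- orange2_tab (a point): the middle of the gripping part of that panel's tab, 108 mm above the panel's lower edge; 28 mm above the panel's upper edge and 14 mm below the tab's top
- amber_bottle: bystander on the bench, to be left alone: amber bottle 56 mm across, 130 high
- petri_dish: bystander on the bench, to be left alone: flat glass dish 90 mm across, 16 high
- jar: bystander on the bench, to be left alone: white jar 50 mm across, 70 high
- beaker: bystander on the bench, to be left alone: glass beaker 64 mm across, 80 high
- tip_box: bystander on the bench, to be left alone: yellow tip box 80 x 120 x 50 mm
- notebook: bystander on the bench, to be left alone: blue notebook 120 x 170 x 14 mm
- brush: bystander on the bench, to be left alone: small lab brush 150 mm long

How it is judged:
On the way, in this order (a step that is already met when the one before it is completed fails the run):
1. the spatula lifts the lid (contact force between spatula and lid above 0.3 N and value of joint lid between 0.08 and 0.7 rad), for 0.1 s.
2. the lid is raised right up (over 65 degrees) (value of joint lid above 1.15 rad), for 0.2 s.
3. every blue panel stands in the box (x of blue1 in the frame of coldbox between -0.03 and 0.03 m and y of blue1 in the frame of coldbox between -0.072 and 0.072 m and z of blue1 in the frame of coldbox between 0.005 and 0.03 m and angle between each of blue1, blue2, blue3's own z axis and vertical below 0.7 rad and linear speed of each of blue1, blue2, blue3 below 0.03 m/s and x of blue2 in the frame of coldbox between -0.03 and 0.03 m and y of blue2 in the frame of coldbox between -0.072 and 0.072 m and z of blue2 in the frame of coldbox between 0.005 and 0.03 m and x of blue3 in the frame of coldbox between -0.03 and 0.03 m and y of blue3 in the frame of coldbox between -0.072 and 0.072 m and z of blue3 in the frame of coldbox between 0.005 and 0.03 m), for 0.3 s.
At the end, for the whole second after the job is handed in: Lid under 0.04 rad; each blue panel upright on the box floor (origin within 30 mm of the middle in x, 5-30 mm up, leaning under 0.7 rad); both orange panels in the rack (within 40 mm in x, leaning under 0.7 rad); spatula origin over the mat, lying on it; all at rest (all of step 3 and value of joint lid below 0.04 rad and x of orange1 in the frame of rack between -0.04 and 0.04 m and y of orange1 in the frame of rack between -0.03 and 0.06 m and z of each of orange1, orange2 in the frame of rack below 0.025 m and angle between each of orange1, orange2's own z axis and vertical below 0.7 rad and linear speed of each of orange1, orange2, spatula below 0.03 m/s and x of orange2 in the frame of rack between -0.04 and 0.04 m and y of orange2 in the frame of rack between -0.03 and 0.06 m and x of spatula in the frame of mat between -0.12 and 0.12 m and y of spatula in the frame of mat between -0.065 and 0.065 m and z of spatula in the frame of mat below 0.015 m); the robot touches nothing.
It fails at once if a panel falls over (leans more than 0.9 rad) (angle between any of blue1, blue2, blue3, orange1, orange2's own z axis and vertical above 0.9 rad).
It fails at once if an orange panel is taken out of the rack (raised over 50 mm) (z of any of orange1, orange2 in the frame of rack above 0.056 m).
It fails at once if another thing on the bench is moved over 40 mm (distance of any of amber_bottle, petri_dish, jar, beaker, tip_box, notebook, brush from where it was at the start of the episode above 0.04 m).
Of blue1, blue2, blue3 only 2 to 3 are there at a start; the rules pass over those that are not, and their reading is None.
At some moment in a run one of spatula may be knocked a few centimetres aside while the robot is not near it.
It also fails if it takes over 210 s, if anything falls off the work surface, if the arm or the gripper's body presses on something with over 40 N, if the wrist force passes 120 N, or if a joint passes its speed limit or range.

## Working session

There is one attempt and no reset: what is moved stays moved. The work goes in short steps, Python scripts to look and compute and a tool call to move; the robot and the scene stay as the last step left them, time stands still between calls to the robot, and variables do not carry over. Pictures are saved under pics/ and viewed, at most 14 in all, crops included, and the job is handed in when it is done.

Besides the shell and the picture viewer there is one more tool, called after "Request:" in YAML: its name, and indented under it one key for each argument. apply_moves: Moves the arm, as the interface text tells. Its arguments: {"type":"object","properties":{"motion":{"type":"array"},"newtons":{"type":"number"}},"required":["motion"]}

```bash
ls; mkdir -p pics; python3 - <<'E'
from bench import readout, imaging, workorder, spotter, ctrl
import cv2
print(ctrl.pinch_z, readout.read_state())
for c in ("side","top"):
    im=imaging.get_image(c); cv2.imwrite(f"pics/{c}0.png",im)
    p=imaging.camera_params(c); print(c,p)
E
```

```text
pics
0.0187 {'time': 0.0, 'joint_pos': array([ 1.18377382,  0.33393178,  0.0398782 ,  1.46630672, -0.01335512,
        1.3432937 , -0.05851914]), 'joint_vel': array([ 0.00140139,  0.00021471,  0.00035986,  0.00106313, -0.00016657,
        0.00136845, -0.00047661]), 'effort': array([ 1.20321019e-03, -6.56357932e+01,  1.33576635e+00, -4.03812075e+01,
       -5.98130026e-02,  4.48281225e-02,  1.62456085e-04]), 'tcp_pos': array([ 0.18432673, -0.62281084,  0.22162852]), 'tool_rot': array([ 9.89664498e-01,  1.43399719e-01, -1.98319688e-04, -8.13446800e-04]), 'force': array([-0.23039778,  0.40372127,  0.9590249 ]), 'wrist_torque': array([-0.07093927,  0.01384198,  0.00245052]), 'finger_force': 0.0, 'width': 0.08717475442756703}
side {'vfov': 44.33292007250728, 'cx': 273.3720788648882, 'cy': 214.641014146794, 'T': array([[ 0.90594454, -0.21457356,  0.36499683,  0.05376453],
       [-0.42338966, -0.45426209,  0.78382852, -0.92874863],
       [-0.00238465, -0.86464105, -0.50238449,  0.70699259],
       [ 0.        ,  0.        ,  0.        ,  1.        ]])}
top {'vfov': 50.45656438228493, 'cx': 279.7359724657179, 'cy': 211.56279892185677, 'T': array([[ 0.00585404, -0.98416878,  0.17713706,  0.32644622],
       [-0.99996997, -0.00666096, -0.00396103,  0.01685406],
       [ 0.00507822, -0.17710855, -0.98417822,  1.17846314],
       [ 0.        ,  0.        ,  0.        ,  1.        ]])}
```

View pics/side0.png

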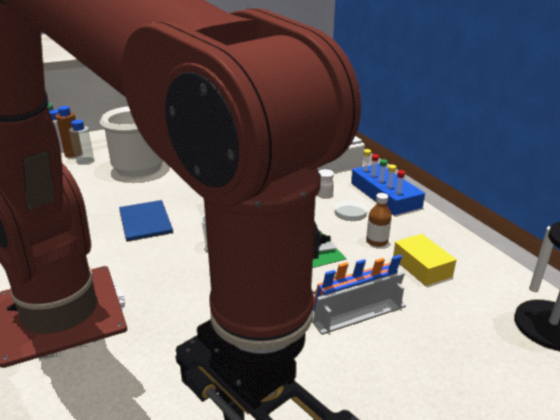

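View pics/top0.png

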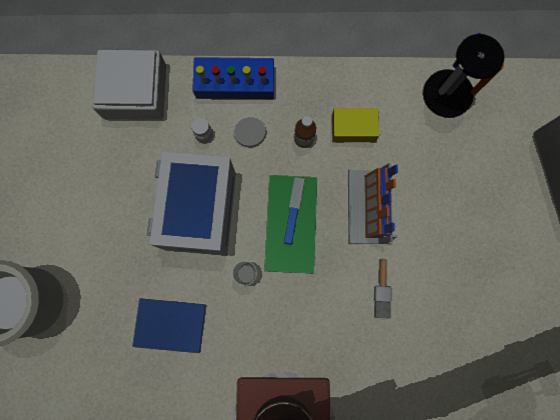

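The side view shows all five tabs, in order blue, orange, blue, orange, blue (about 328–395, 265). The top view shows the box (195,205), spatula (295,210), mat (290,225) and rack (372,206). I'll turn these into metric positions next.

```bash
cat > h.py <<'E'
import numpy as np, cv2
from scipy.spatial.transform import Rotation as R
from bench import readout, imaging, workorder, spotter, ctrl
def ray(uv,p):
    f=210/np.tan(np.radians(p['vfov'])/2); d=np.array([(uv[0]-p['cx'])/f,(uv[1]-p['cy'])/f])
    if p.get('fish'):
        r=np.hypot(*d); v=np.array([d[0]/r*np.sin(r),d[1]/r*np.sin(r),np.cos(r)]) if r>1e-9 else np.array([0,0,1.])
    else: v=np.array([d[0],d[1],1.])
    return p['T'][:3,3], p['T'][:3,:3]@v
def plane(uv,p,z):
    o,d=ray(uv,p); return o+d*(z-o[2])/d[2]
def proj(X,p):
    T=p['T']; c=T[:3,:3].T@(np.asarray(X)-T[:3,3]); f=210/np.tan(np.radians(p['vfov'])/2)
    if p.get('fish'):
        r=np.hypot(c[0],c[1]); th=np.arctan2(r,c[2]); return np.array([p['cx'],p['cy']])+f*th*c[:2]/max(r,1e-9)
    return np.array([p['cx'],p['cy']])+f*c[:2]/c[2]
def wrist():
    p=imaging.camera_params('wrist'); p['fish']=1
    return imaging.get_image('wrist'),p
def rows(tp,trot,op=None):
    """turn (10deg) and shift (cm) from the present pose to target pos / Rotation"""
    s=readout.read_state(); r0=R.from_quat(s['tool_rot'])
    d=r0.inv().apply(np.asarray(tp)-s['tcp_pos'])*100; t=np.degrees((r0.inv()*trot).as_rotvec())/10
    return np.round(np.r_[t,d],2)
def frame(xaz,tilt=0):
    """tool down, tool x at azimuth xaz; tilted by tilt about tool x"""
    return R.from_euler('z',xaz)*R.from_rotvec([np.pi,0,0])*R.from_rotvec([tilt,0,0])
E
python3 - <<'E'
from h import *
im=cv2.imread('pics/top0.png'); p=imaging.camera_params('top')
cv2.imwrite('pics/topc.png',cv2.resize(im[145:280,140:410],(800,400),interpolation=cv2.INTER_CUBIC))
imaging.get_image('top')
for n in ['coldbox','notch','spatula','spatula_tip','mat','rack','blue1_tab','blue2_tab','blue3_tab','orange1_tab','orange2_tab']:
    z={'coldbox':0,'notch':.1365,'spatula':.003,'spatula_tip':.014,'mat':0,'rack':0}.get(n,.112)
    for d in spotter.tip_of(n,'top')[:2]: print(n,np.round(d['xy'],1),round(d['confidence'],2),plane(d['xy'],p,z).round(4))
# mat, spatula by colour
hsv=cv2.cvtColor(im,cv2.COLOR_BGR2HSV)
m=cv2.inRange(hsv,(45,90,50),(85,255,255)); c=max(cv2.findContours(m,0,2)[0],key=cv2.contourArea)
r=cv2.minAreaRect(c); print('mat',r,[plane(q,p,.003)[:2].round(4) for q in cv2.boxPoints(r)])
E
```

```text
coldbox [200.  208.8] 0.58 [0.5446 0.2264 0.    ]
coldbox [388.8 227. ] 0.51 [ 0.4986 -0.2797  0.    ]
spatula [289.2 225.3] 0.64 [ 0.501  -0.0133  0.003 ]
spatula [386.8 197.4] 0.48 [ 0.5788 -0.2766  0.003 ]
spatula_tip [299.5 177.5] 0.58 [ 0.6296 -0.0405  0.014 ]
mat [290.1 223.6] 0.75 [ 0.506  -0.0158  0.    ]
rack [368.1 204.4] 0.58 [ 0.5598 -0.2261  0.    ]
blue1_tab [389.9 227.8] 0.72 [ 0.4803 -0.2541  0.112 ]
blue2_tab [384.9 197. ] 0.5 [ 0.5564 -0.2447  0.112 ]
blue3_tab [395.5 173.2] 0.51 [ 0.6167 -0.2731  0.112 ]
orange1_tab [385.3 211.7] 0.96 [ 0.5198 -0.2444  0.112 ]
orange2_tab [391.3 184.1] 0.62 [ 0.5889 -0.2617  0.112 ]
mat ((290.8914489746094, 223.7805633544922), (48.75428009033203, 96.1291732788086), 2.726311206817627) [array([0.3807, 0.0517]), array([0.6399, 0.0424]), array([ 0.6344, -0.0901]), array([ 0.3754, -0.0757])]
```

View pics/topc.png

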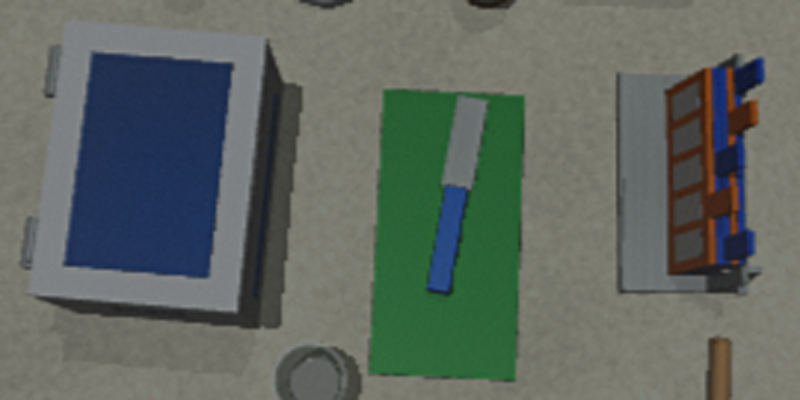

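```bash
python3 - <<'E'
from h import *
p=imaging.camera_params('top')
C=lambda u,v:(u/2.963+140-.3,v/2.963+145-.3)
for z,l in ((.15,[(66,20),(269,38),(240,313),(31,296)]),(.006,[(617,73),(619,292)])):
    q=np.array([plane(C(*c),p,z)[:2] for c in l]); print(q.round(4),q.mean(0),[np.linalg.norm(q[i]-q[i-1]).round(3) for i in range(len(q))])
print(rows([.522,-.017,.22],frame(-.21)))
print(imaging.camera_params('wrist'))
E
```

```text
[[0.6562 0.2961]
 [0.6423 0.1315]
 [0.4197 0.1484]
 [0.432  0.3116]] [0.53755292 0.2219    ] [np.float64(0.225), np.float64(0.165), np.float64(0.223), np.float64(0.164)]
[[ 0.6555 -0.1728]
 [ 0.4537 -0.1703]] [ 0.55457844 -0.17152484] [np.float64(0.202), np.float64(0.202)]
[ -0.     0.     2.85  49.57 -48.55   0.26]
{'vfov': 65.70646984690485, 'cx': 276.21977489445146, 'cy': 207.46945943076665, 'T': array([[ 0.28391993, -0.92946509, -0.23555065,  0.25034014],
       [-0.95884708, -0.27487981, -0.07108707, -0.60464644],
       [ 0.00132483,  0.24604009, -0.96925875,  0.38484624],
       [ 0.        ,  0.        ,  0.        ,  1.        ]])}
```

Request:
apply_moves:
  motion:
    - [0,0,1,10,-10,0,1]
    - [0,0,2,20,-20,0,1]
    - [0,0,2.85,30,-30,0.2,1]
    - [0,0,2.85,40,-40,0.2,1]
    - [0,0,2.85,49.6,-48.5,0.2,1]
    - [0,0,2.85,49.6,-48.5,0.2,1]
    - [0,0,2.85,49.6,-48.5,0.2,1]
    - [0,0,2.85,49.6,-48.5,0.2,1]
    - [0,0,2.85,49.6,-48.5,0.2,1]
    - [0,0,2.85,49.6,-48.5,0.2,1]
    - [0,0,2.85,49.6,-48.5,0.2,1]
    - [0,0,2.85,49.6,-48.5,0.2,1]
    - [0,0,2.85,49.6,-48.5,0.2,1]
    - [0,0,2.85,49.6,-48.5,0.2,1]
    - [0,0,2.85,49.6,-48.5,0.2,1]

```text
time: 2.58
tcp_pos: [0.5221, -0.0189, 0.2207]
tool_rot: [0.994, -0.106, 0.0, 0.0]
force: [0.3, -0.4, -0.3]
width: 0.0872
finger_force: 0.0
```

```bash
python3 - <<'E'
from h import *
im,p=wrist(); cv2.imwrite('pics/w1.png',im)
s=readout.read_state(); print(s['tcp_pos'],s['joint_pos'])
for n,z in (('spatula',.003),('spatula_tip',.014),('notch',.1365)):
    for d in spotter.tip_of(n,'wrist')[:2]: print(n,d['xy'],d['confidence'],plane(d['xy'],p,z).round(4))
for n in ('blue1_tab','blue2_tab','blue3_tab','orange1_tab','orange2_tab'):
    for d in spotter.tip_of(n,'wrist')[:1]: print(n,d['xy'],d['confidence'],plane(d['xy'],p,.112).round(4))
E
```

```text
[ 0.52217964 -0.01857644  0.22069745] [ 0.43128319  0.10919785 -0.51358953  1.75294252  0.05610088  1.29370806
 -1.87745071]
spatula [281.2, 201.7] 0.66 [ 0.5008 -0.021   0.003 ]
spatula [215.9, 305.0] 0.2 [0.3781 0.0958 0.003 ]
spatula_tip [275.0, 87.0] 0.75 [ 0.6338 -0.0421  0.014 ]
notch [96.6, 237.8] 0.95 [0.5347 0.1431 0.1365]
orange1_tab [501.3, 161.2] 0.84 [ 0.5214 -0.2485  0.112 ]
orange2_tab [502.2, 88.7] 0.65 [ 0.5928 -0.261   0.112 ]
```

View pics/w1.png

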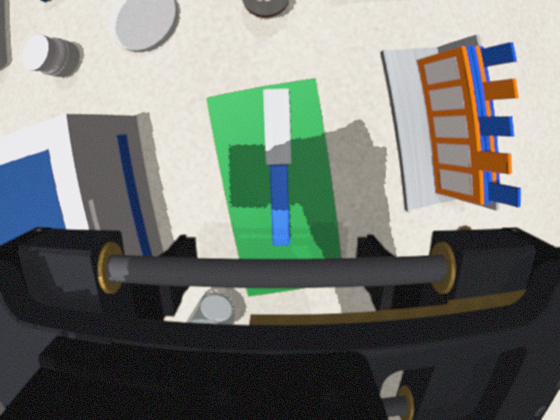

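```bash
python3 - <<'E'
from h import *
p=imaging.camera_params('wrist'); p['fish']=1
for uv,z in (((278.5,165),.025),((281,244),.025),((280,205),.025),((278,163),.0152),((276.5,90),.0152)):
    print(plane(uv,p,z).round(4))
# notch/box face check: box corners and mouth centre
for uv,z in (((66,114),.15),((149,113),.0),((96.6,237.8),.1365)): print(plane(uv,p,z).round(4))
yb=-.075;c=np.array([.5376,.2219]);Rz=np.array([[np.cos(yb),-np.sin(yb)],[np.sin(yb),np.cos(yb)]])
for q in ((0,-.082),(.112,-.082),(.112,.082),(-.112,-.082)): print(q,(c+Rz@q).round(4))
print(rows([.521,-.0225,.008],frame(-.17)))
E
```

```text
[ 0.5477 -0.0258  0.025 ]
[ 0.4564 -0.0096  0.025 ]
[ 0.5028 -0.0181  0.025 ]
[ 0.5489 -0.0256  0.0152]
[ 0.6303 -0.0411  0.0152]
[0.6451 0.1324 0.15  ]
[0.6436 0.1153 0.    ]
[0.5346 0.1446 0.1365]
(0, -0.082) [0.5315 0.1401]
(0.112, -0.082) [0.6431 0.1317]
(0.112, 0.082) [0.6554 0.2953]
(-0.112, -0.082) [0.4198 0.1485]
[-0.   -0.   -0.23 -0.03  0.52 21.26]
```

Request:
apply_moves:
  motion:
    - [0,0,-0.17,0,0.3,5,1]
    - [0,0,-0.17,0,0.3,10,1]
    - [0,0,-0.17,0,0.3,15,1]
    - [0,0,-0.17,0,0.3,18,1]
    - [0,0,-0.17,0,0.3,20,1]
    - [0,0,-0.17,0,0.3,21.3,1]
    - [0,0,-0.17,0,0.3,21.3,1]
    - [0,0,-0.17,0,0.3,21.3,0]
    - [0,0,-0.17,0,0.3,21.3,0]
    - [0,0,-0.17,0,0.3,21.3,0]
    - [0,0,-0.17,0,0.3,21.3,0]
    - [0,0,-0.17,0,0.3,21.3,0]
    - [0,0,-0.17,0,0.3,21.3,0]
    - [0,0,-0.17,0,0.3,21.3,0]
    - [0,0,-0.17,0,0.3,21.3,0]
  newtons: 50

```text
time: 4.9
tcp_pos: [0.5218, -0.0204, 0.0075]
tool_rot: [0.996, -0.09, -0.0, -0.0]
force: [-0.3, -0.1, 0.2]
width: 0.0194
finger_force: 50.0
```

Request:
apply_moves:
  motion:
    - [0,0,0,0,0,-3,0]
    - [0,0,0,0,0,-7,0]
    - [0,0,-1,0,0,-11,0]
    - [0,0,-2,-0.4,-2,-12.25,0]
    - [0,0,-3,-0.4,-2,-12.25,0]
    - [0,0,-4,-0.4,-2,-12.25,0]
    - [0,0,-5,-0.4,-2,-12.25,0]
    - [0,0,-6,-0.4,-2,-12.25,0]
    - [0,0,-7,-0.4,-2,-12.25,0]
    - [0,0,-8,-0.4,-2,-12.25,0]
    - [0,0,-9,-0.4,-2,-12.25,0]
    - [0,0,-9.6,-0.4,-2,-12.25,0]
    - [0,0,-9.6,-0.4,-2,-12.25,0]
    - [0,0,-9.6,-0.4,-2,-12.25,0]
    - [0,0,-9.6,-0.4,-2,-12.25,0]
    - [0,0,-9.6,-0.4,-2,-12.25,0]

```text
time: 6.9
tcp_pos: [0.5214, 0.0001, 0.1301]
tool_rot: [0.733, 0.68, -0.0, -0.0]
force: [-0.1, -0.0, -0.8]
width: 0.0196
finger_force: 50.0
```

```bash
python3 - <<'E'
from h import *
im,p=wrist(); cv2.imwrite('pics/w2.png',im)
s=readout.read_state(); print(s['tcp_pos'],R.from_quat(s['tool_rot']).as_matrix().round(3),s['joint_pos'].round(2))
for n,z in (('spatula_tip',.1365),('notch',.1365)):
    for d in spotter.tip_of(n,'wrist')[:2]: print(n,d['xy'],d['confidence'],plane(d['xy'],p,z).round(4))
# nominal tip
t=s['tcp_pos']+R.from_quat(s['tool_rot']).apply([.1105,0,-.0065]); print(t, proj(t,p))
E
```

```text
[5.21458428e-01 9.82222275e-05 1.30085475e-01] [[ 0.076  0.997  0.   ]
 [ 0.997 -0.076  0.   ]
 [ 0.     0.    -1.   ]] [ 0.57  0.22 -0.73  1.86  0.16  1.12 -0.29]
spatula_tip [276.0, 39.9] 0.66 [0.5314 0.1087 0.1365]
spatula_tip [501.1, 95.3] 0.64 [0.6562 0.0821 0.1365]
[0.52981473 0.11028161 0.13658888] [272.43934047  36.98687891]
```

View pics/w2.png

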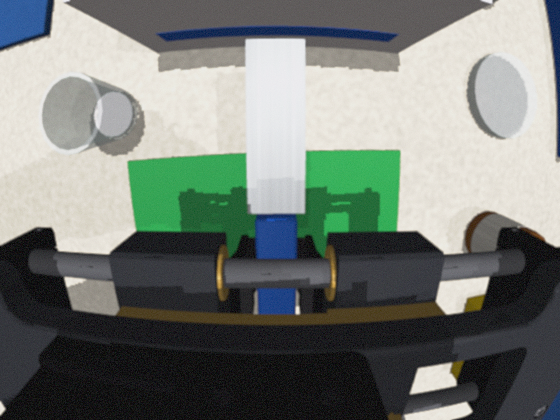

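Request:
apply_moves:
  motion:
    - [0,0,0,1,0,0,0]
    - [0,0,0,2,0,0,0]
    - [0,0,0,2.6,0,0,0]
    - [0,0,0,3.0,0,0,0]
    - [0,0,0,3.3,0,0,0]
    - [0,0,0,3.6,0,0,0]
    - [0,0,0,4.0,0,0,0]
    - [0,0,0,4.4,0,0,0]
    - [0,0,0,4.4,0,0,0]

```text
time: 8.18
tcp_pos: [0.5248, 0.0444, 0.1301]
tool_rot: [0.733, 0.68, 0.0, -0.0]
force: [-0.1, -1.0, -0.6]
width: 0.0194
finger_force: 50.0
```

Request:
apply_moves:
  motion:
    - [0,0,0,0.6,0,0,0]
    - [0,0,0,1.2,0,0,0]
    - [0,0,0,1.8,0,0,0]
    - [0,0,0,2.4,0,0,0]
    - [0,0,0,2.6,0,0,0]
    - [0,0,0,2.6,0,0,0]

```text
time: 8.93
tcp_pos: [0.5267, 0.07, 0.13]
tool_rot: [0.733, 0.68, -0.0, -0.0]
force: [-0.1, 0.4, -0.8]
width: 0.0194
finger_force: 50.0
```

```bash
python3 - <<'E'
from h import *
a=imaging.get_image('side'); b,p=wrist()
cv2.imwrite('pics/s3.png',np.hstack([cv2.resize(a[:,100:460],(400,466)),cv2.resize(b[:220],(400,157)).repeat(1,0) if 0 else cv2.copyMakeBorder(cv2.resize(b[:220],(400,157)),0,309,0,0,0)]))
E
```

```text
(no output)
```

View pics/s3.png

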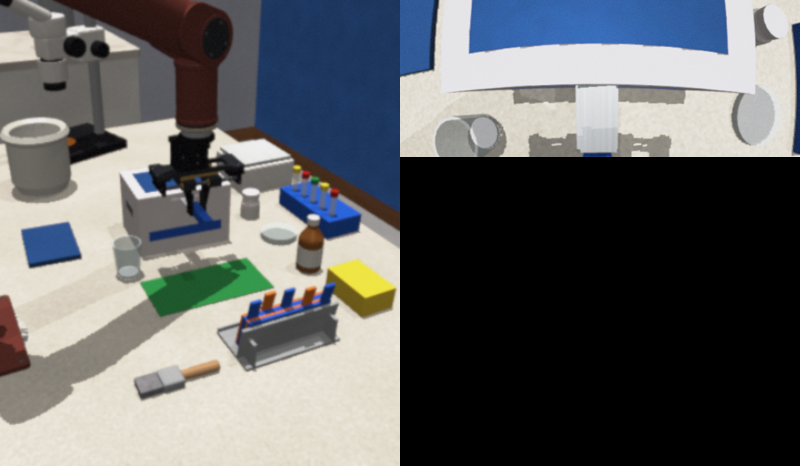

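Request:
apply_moves:
  motion:
    - [0,0,0,0.02,0,-0.85,0]
    - [0,0,0,0.14,0,-2.1,0]
    - [0,0,0,0.4,0,-3.3,0]
    - [0,0,0,0.75,0,-4.5,0]
    - [0,0,0,1.2,0,-5.6,0]
    - [0,0,0,1.8,0,-6.7,0]
    - [0,0,0,2.5,0,-7.7,0]
    - [0,0,0,3.3,0,-8.7,0]
    - [0,0,0,4.2,0,-9.5,0]
    - [0,0,0,5.2,0,-10.3,0]
    - [0,0,0,6.2,0,-11,0]
    - [0,0,0,7.3,0,-11.5,0]
    - [0,0,0,8.5,0,-12,0]
    - [0,0,0,9.7,0,-12.3,0]
    - [0,0,0,10.9,0,-12.5,0]
    - [0,0,0,12.1,0,-12.6,0]
    - [0,0,0,13,0,-12.6,0]
    - [0,0,0,13,0,-12.6,0]
    - [0,0,0,13,0,-12.6,0]

```text
time: 11.4
tcp_pos: [0.5363, 0.1995, 0.2559]
tool_rot: [0.733, 0.68, -0.0, -0.0]
force: [0.6, -0.2, -1.2]
width: 0.0194
finger_force: 50.0
```

```bash
python3 - <<'E'
from h import *
a=imaging.get_image('side'); b=imaging.get_image('top'); s=readout.read_state(); print(s['joint_pos'].round(2))
cv2.imwrite('pics/s4.png',np.hstack([cv2.resize(a[100:300,150:400],(400,320)),cv2.resize(b[120:280,100:300],(400,320))]))
E
```

```text
[ 0.28  0.25 -0.84  1.58  0.19  1.4  -0.66]
```

View pics/s4.png

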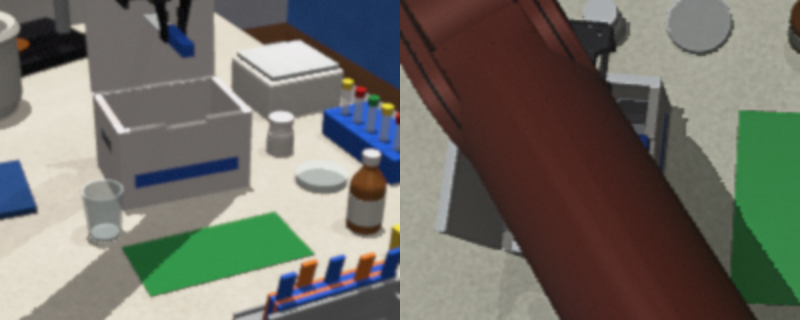

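Request:
apply_moves:
  motion:
    - [0,0,0,-4,0,0,0]
    - [0,0,0,-9,0,0,0]
    - [0,0,0,-14,0,0,0]
    - [0,0,1,-19,0,3,0]
    - [0,0,2,-22,0.1,6,0]
    - [0,0,3,-22,0.1,10,0]
    - [0,0,4,-22,0.1,13,0]
    - [0,0,5,-22,0.1,16,0]
    - [0,0,6,-22,0.1,17,0]
    - [0,0,7,-22,0.1,18,0]
    - [0,0,8,-22,0.1,20,0]
    - [0,0,9,-22,0.1,22,0]
    - [0,0,9.6,-22,0.1,23.5,0]
    - [0,0,9.6,-22,0.1,24.3,0]
    - [0,0,9.6,-22,0.1,24.7,0]
    - [0,0,9.6,-22,0.1,24.7,0]
    - [0,0,9.6,-22,0.1,24.7,0]
    - [0,0,9.6,-22,0.1,24.7,0]

```text
time: 13.75
tcp_pos: [0.5212, -0.02, 0.0095]
tool_rot: [0.996, -0.09, 0.0, -0.0]
force: [-0.2, -0.1, 0.2]
width: 0.0196
finger_force: 50.0
```

Request:
apply_moves:
  motion:
    - [0,0,0,0,0,0.15,0]
    - [0,0,0,0,0,0.15,0.6]
    - [0,0,0,0,0,0.15,1]
    - [0,0,0,0,0,0.15,1]
    - [0,0,0,0,0,0.15,1]
    - [0,0,0,0,0,-3,1]
    - [0,0,0,0,0,-8,1]
    - [0,0,0,0,0,-14,1]
    - [0,0,-0.5,2,4,-20,1]
    - [0,0,-0.96,4,10,-24,1]
    - [0,0,-0.96,5,15,-24,1]
    - [0,0,-0.96,5,20,-24,1]
    - [0,0,-0.96,5,22.5,-24,1]
    - [0,0,-0.96,5,22.5,-24,1]
    - [0,0,-0.96,5,22.5,-24,1]
    - [0,0,-0.96,5,22.5,-24,1]

```text
time: 15.75
tcp_pos: [0.5304, -0.2486, 0.2491]
tool_rot: [1.0, -0.005, 0.0, -0.0]
force: [-0.4, 0.3, -0.1]
width: 0.0873
finger_force: 0.0
```

```bash
python3 - <<'E'
from h import *
im,p=wrist(); cv2.imwrite('pics/w5.png',cv2.resize(im[0:260,140:440],(800,693))[:600])
s=readout.read_state(); print(s['tcp_pos'],s['joint_pos'].round(2))
import json
for n in ('blue1_tab','blue2_tab','blue3_tab','orange1_tab','orange2_tab','rack'):
    for d in spotter.tip_of(n,'wrist')[:2]: print(n,d['xy'],round(d['confidence'],2),plane(d['xy'],p,.112 if 'tab' in n else 0).round(4))
im=imaging.get_image('top'); pt=imaging.camera_params('top')
for d in spotter.tip_of('spatula','top')[:1]: print('spat',plane(d['xy'],pt,.003).round(3),d['confidence'])
E
```

```text
[ 0.53034997 -0.24878748  0.24918371] [ 0.68  0.22 -0.37  1.57  0.08  1.37 -1.28]
blue1_tab [281.6, 245.5] 0.65 [ 0.4845 -0.2541  0.112 ]
blue2_tab [129.3, 29.7] 0.6 [ 0.7051 -0.1064  0.112 ]
blue2_tab [279.0, 175.8] 0.56 [ 0.5535 -0.2521  0.112 ]
blue3_tab [297.4, 96.6] 0.63 [ 0.6268 -0.2694  0.112 ]
blue3_tab [115.0, 198.0] 0.56 [ 0.5349 -0.0836  0.112 ]
orange1_tab [277.3, 209.1] 0.77 [ 0.5215 -0.2502  0.112 ]
orange2_tab [291.9, 135.2] 0.62 [ 0.5912 -0.2642  0.112 ]
orange2_tab [265.2, 159.0] 0.21 [ 0.5694 -0.2395  0.112 ]
rack [263.4, 155.2] 0.94 [ 0.5632 -0.2335  0.    ]
spat [ 0.505 -0.016  0.003] 0.64
```

View pics/w5.png

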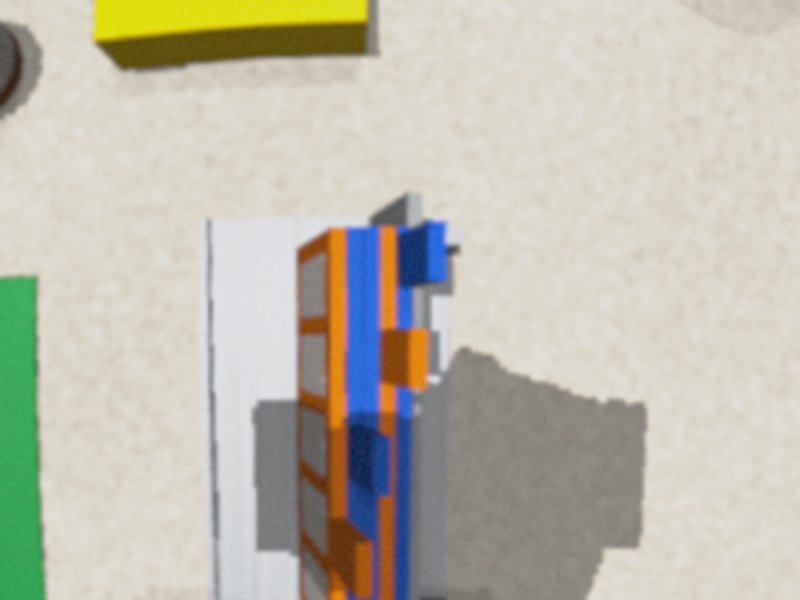

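The crop shows the order, front to back: orange1, blue2, blue1, orange2, blue3. I'm going for blue2's tab with a 0.2 rad tilt.

Request:
apply_moves:
  motion:
    - [0.5,0,0,1,0.4,2,0.5]
    - [1.15,0,0,2.45,0.95,6,0.5]
    - [1.15,0,0,2.45,0.95,9.6,0.5]
    - [1.15,0,0,2.45,0.95,9.6,0.5]
    - [1.15,0,0,2.45,0.6,11.5,0.5]
    - [1.15,0,0,2.45,0.2,13.5,0.5]
    - [1.15,0,0,2.45,-0.15,15.3,0.5]
    - [1.15,0,0,2.45,-0.15,15.3,0.5]
    - [1.15,0,0,2.45,-0.15,15.3,0]
    - [1.15,0,0,2.45,-0.15,15.3,0]
    - [1.15,0,0,2.45,-0.15,15.3,0]
    - [1.15,0,0,2.45,-0.15,15.3,0]
    - [1.15,0,0,2.45,-0.15,15.3,0]
  newtons: 8

```text
time: 17.82
tcp_pos: [0.5545, -0.2483, 0.0963]
tool_rot: [0.995, -0.006, 0.001, -0.101]
force: [-1.2, 1.5, 1.7]
width: 0.0068
finger_force: 7.9
```

```bash
python3 - <<'E'
from h import *
im,p=wrist(); cv2.imwrite('pics/w6.png',im)
s=readout.read_state(); print(s['wrist_torque'],s['joint_pos'].round(2))
E
```

```text
[ 0.75300406  0.12554355 -0.01003362] [ 0.74  0.44 -0.36  1.62 -0.04  1.18 -1.16]
```

View pics/w6.png

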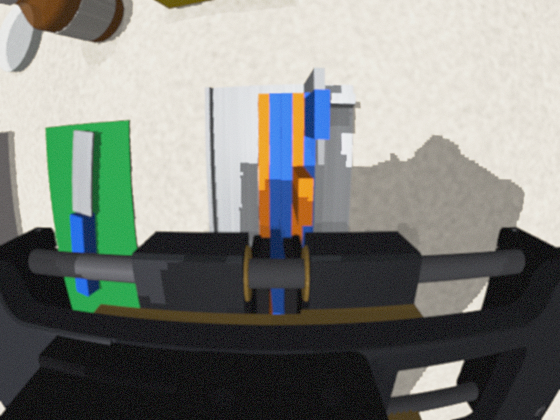

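Request:
apply_moves:
  motion:
    - [0,0,0,0,0,0,0]
    - [0,0,0,0,0,-0.5,0]
    - [0,0,0,0,0,-1,0]
    - [0,0,0,0,0,-2,0]
    - [0,0,0,0,0,-3,0]
    - [0,0,0,0,0,-4,0]
    - [0,0,0,0,0,-5,0]
    - [0,0,0,0,0,-6,0]
    - [0,0,0,0,0,-7,0]
    - [0,0,0,0,0,-8.5,0]
    - [0,0,0,0,0,-10,0]
    - [0,0,0,0,0,-12,0]
    - [0,0,0,0,0,-14,0]
    - [0,0,0,0,0,-16,0]
    - [0,0,0,0,0,-17.5,0]
    - [0,0,0,0,0,-17.5,0]
  newtons: 40

```text
time: 19.88
tcp_pos: [0.5544, -0.2852, 0.2691]
tool_rot: [0.995, -0.007, 0.002, -0.099]
force: [0.5, -0.1, -1.2]
width: 0.0057
finger_force: 39.9
```

```bash
cat > box.py <<'E'
from h import *
import sys
def place(tabx,y0,grip=.0915,t=.2,clear=.002,c=(.5385,.2227),yb=-.075):
    b=R.from_euler('z',yb); P=lambda q: b.apply(q)+[c[0],c[1],0]
    u=np.array([0,-np.sin(t),np.cos(t)])
    lo=np.array([tabx,y0,.012+3e-3*np.sin(t)+clear])+grip*u
    f=frame(yb,t)
    for up in (.155,.06,0): print('up',up,P(lo+[0,0,up]).round(4),rows(P(lo+[0,0,up]),f))
if __name__=='__main__': place(*map(float,sys.argv[1:]))
E
python3 box.py 0 -.002; python3 - <<'E'
from h import *
a=imaging.get_image('side'); cv2.imwrite('pics/s7.png',cv2.resize(a[120:360,200:520],(800,600)))
E
```

```text
up 0.155 [0.537  0.2026 0.2593] [ 1.000e-02  6.000e-02  3.500e-01 -2.400e+00 -4.759e+01  1.058e+01]
up 0.06 [0.537  0.2026 0.1643] [ 1.000e-02  6.000e-02  3.500e-01 -2.420e+00 -4.572e+01  1.989e+01]
up 0 [0.537  0.2026 0.1043] [ 1.000e-02  6.000e-02  3.500e-01 -2.430e+00 -4.453e+01  2.577e+01]
```

View pics/s7.png

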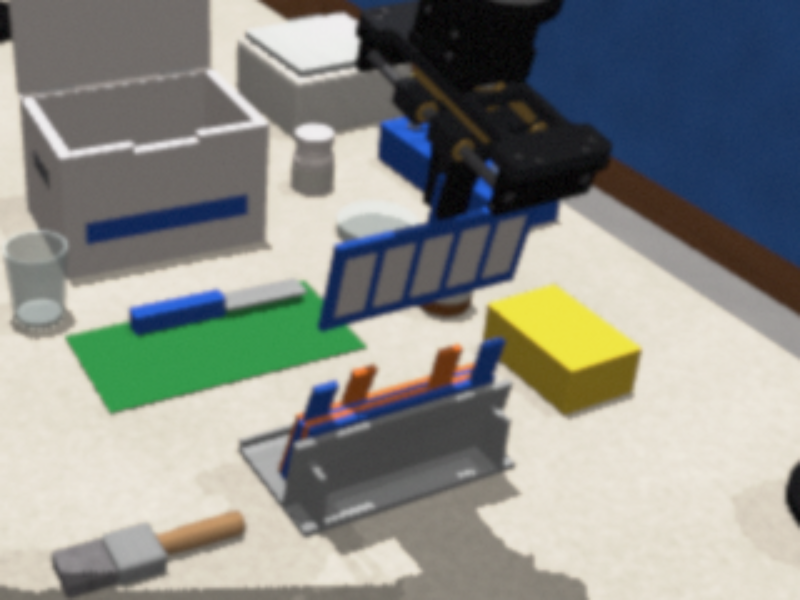

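Request:
apply_moves:
  motion:
    - [0,0,0,-0.2,-3,0.6,0]
    - [0,0,0.1,-0.4,-8,1.8,0]
    - [0,0,0.2,-0.7,-13,2.9,0]
    - [0,0,0.35,-1,-18,4,0]
    - [0,0.06,0.35,-1.2,-23,5.1,0]
    - [0,0.06,0.35,-1.4,-28,6.2,0]
    - [0,0.06,0.35,-1.6,-33,7.3,0]
    - [0,0.06,0.35,-1.9,-38,8.4,0]
    - [0,0.06,0.35,-2.2,-42,9.3,0]
    - [0,0.06,0.35,-2.4,-45.5,10.1,0]
    - [0,0.06,0.35,-2.4,-47.6,10.6,0]
    - [0,0.06,0.35,-2.4,-47.6,10.6,0]
    - [0,0.06,0.35,-2.4,-47.6,10.6,0]
    - [0,0.06,0.35,-2.4,-47.2,13,0]
    - [0,0.06,0.35,-2.4,-46.7,15.5,0]
    - [0,0.06,0.35,-2.4,-46.2,17.9,0]
    - [0,0.06,0.35,-2.4,-45.7,19.9,0]
    - [0,0.06,0.35,-2.4,-45.7,19.9,0]

```text
time: 22.18
tcp_pos: [0.5353, 0.2019, 0.162]
tool_rot: [0.994, -0.038, 0.001, -0.1]
force: [0.2, -0.1, -0.6]
width: 0.0052
finger_force: 39.9
```

```bash
python3 box.py 0 -.002; python3 - <<'E'
from h import *
print(readout.read_state()['joint_pos'].round(2))
a=imaging.get_image('side'); im,p=wrist(); cv2.imwrite('pics/s8.png',np.hstack([cv2.resize(a[100:300,170:370],(400,400)),cv2.resize(im,(400,300))[:,:] if 0 else cv2.copyMakeBorder(cv2.resize(im,(400,300)),0,100,0,0,0)]))
E
```

```text
up 0.155 [0.537  0.2026 0.2593] [ 0.    0.03 -0.01  0.11 -2.01 -9.52]
up 0.06 [0.537  0.2026 0.1643] [ 0.    0.03 -0.01  0.16 -0.13 -0.2 ]
up 0 [0.537  0.2026 0.1043] [ 0.    0.03 -0.01  0.19  1.06  5.68]
[ 0.26  0.23 -0.66  1.78 -0.04  1.09 -2.01]
```

View pics/s8.png

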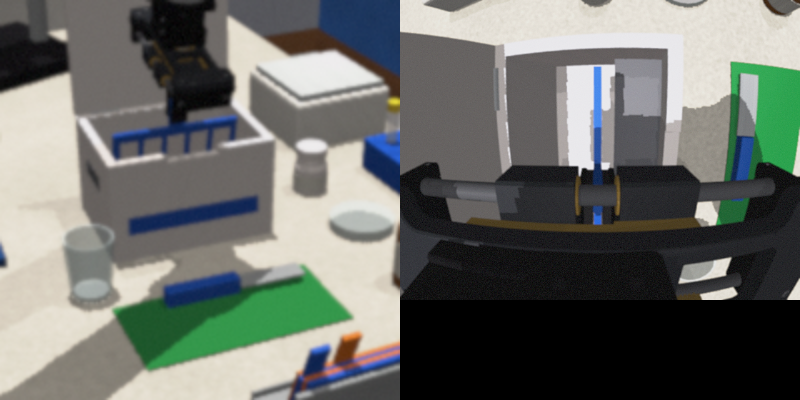

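Request:
apply_moves:
  motion:
    - [0,0,0,0.1,0.25,1.5,0]
    - [0,0,0,0.2,0.5,3,0]
    - [0,0,0,0.2,0.75,4.2,0]
    - [0,0,0,0.2,0.9,5,0]
    - [0,0,0,0.2,1.0,5.4,0]
    - [0,0,0,0.2,1.06,5.7,0]
    - [0,0,0,0.2,1.06,5.7,0]

```text
time: 23.15
tcp_pos: [0.538, 0.2047, 0.1058]
tool_rot: [0.994, -0.037, 0.003, -0.1]
force: [0.4, -0.6, -1.4]
width: 0.0055
finger_force: 39.9
```

Request:
apply_moves:
  motion:
    - [0,0,0,0,0.15,0.15,0]
    - [0,0,0,0,0.2,0.3,0]
    - [0,0,0,0,0.2,0.3,0]

```text
time: 23.52
tcp_pos: [0.538, 0.2033, 0.103]
tool_rot: [0.994, -0.037, 0.003, -0.1]
force: [-2.7, -1.7, 4.9]
width: 0.006
finger_force: 40.0
```

Request:
apply_moves:
  motion:
    - [0,0,0,0,0,0,0.1]
    - [0,0,0,0,0,0,0.2]
    - [0,0,0,0,0,0,0.3]
    - [0,0,0,0,0,0,0.3]
    - [0,0,0,0,0,-1,0.3]
    - [0,0,0,0,0,-3,0.3]
    - [0,0,0,0,0,-6,0.3]
    - [0,0,0,0,0,-10,0.4]
    - [0,0,0,0,0,-13,0.5]
    - [0,0,0,0,0,-13,0.5]

```text
time: 24.78
tcp_pos: [0.5376, 0.1773, 0.2329]
tool_rot: [0.994, -0.037, 0.005, -0.1]
force: [0.8, 0.4, -0.7]
width: 0.0418
finger_force: 0.0
```

```bash
python3 - <<'E'
from h import *
im,p=wrist(); cv2.imwrite('pics/w9.png',im)
for d in spotter.tip_of('blue2_tab','wrist')[:2]: print(d, plane(d['xy'],p,.117).round(4))
b=R.from_euler('z',-.075)
for d in spotter.tip_of('blue2','wrist')[:2]: print(d, plane(d['xy'],p,.012).round(4), b.inv().apply(plane(d['xy'],p,.012)-[.5385,.2227,0]))
for q,f in (((.554,-.2535,.2691),frame(-.012,.2)),): print(rows(q,f))
E
```

```text
{'xy': [285.6, 205.0], 'confidence': 0.88} [0.5393 0.1918 0.117 ]
{'xy': [275.3, 183.8], 'confidence': 0.71} [0.5416 0.2226 0.012 ] [0.00309544 0.00014559 0.012     ]
{'xy': [480.8, 20.4], 'confidence': 0.43} [ 0.7376 -0.0453  0.012 ] [ 0.2185836  -0.25231871  0.012     ]
[ -0.    -0.06  -0.35   5.    41.18 -12.44]
```

View pics/w9.png

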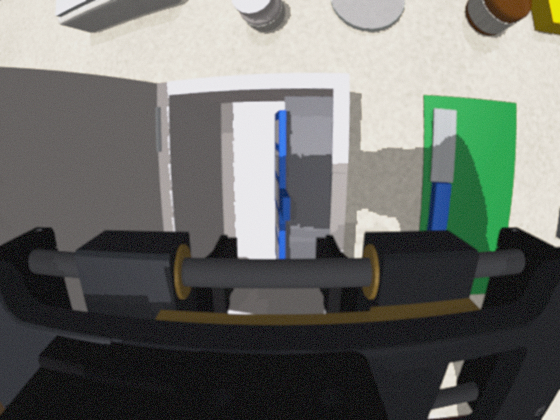

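Blue2 is standing in the box, leaning on the step (tab at 285,205). Next is blue1: I'll hover near its tab and measure it again.

```bash
python3 - <<'E'
from h import *
print(rows((.45,-.285,.26),frame(-.012,.2)))
E
```

```text
[ -0.    -0.06  -0.35  -5.13  45.2  -12.3 ]
```

Request:
apply_moves:
  motion:
    - [0,0,0,0,2,-2,0.5]
    - [0,0,0,-0.5,6,-4,0.5]
    - [0,0,-0.1,-1,12,-6,0.5]
    - [0,0,-0.2,-2,18,-7.5,0.5]
    - [0,-0.06,-0.35,-3,24,-8,0.5]
    - [0,-0.06,-0.35,-4,30,-9.3,0.5]
    - [0,-0.06,-0.35,-4.5,35,-10.3,0.5]
    - [0,-0.06,-0.35,-5,40,-11.3,0.5]
    - [0,-0.06,-0.35,-5.1,45.2,-12.3,0.5]
    - [0,-0.06,-0.35,-5.1,45.2,-12.3,0.5]
    - [0,-0.06,-0.35,-5.1,45.2,-12.3,0.5]
    - [0,-0.06,-0.35,-5.1,45.2,-12.3,0.5]
    - [0,-0.06,-0.35,-5.1,45.2,-12.3,0.5]

```text
time: 26.55
tcp_pos: [0.451, -0.2839, 0.2604]
tool_rot: [0.995, -0.005, 0.001, -0.1]
force: [0.5, -0.5, -0.7]
width: 0.0434
finger_force: 0.0
```

```bash
cat > look.py <<'E'
from h import *
im,p=wrist(); s=readout.read_state(); print(s['tcp_pos'],s['joint_pos'].round(2))
cv2.imwrite('pics/last.png',im)
for n in ('blue1_tab','blue2_tab','blue3_tab','orange1_tab','orange2_tab'):
    for d in spotter.tip_of(n,'wrist')[:1]: print(n,d['xy'],round(d['confidence'],2),plane(d['xy'],p,.112).round(4))
hsv=cv2.cvtColor(im,cv2.COLOR_BGR2HSV)
m=cv2.inRange(hsv,(105,120,40),(125,255,255)); o=cv2.inRange(hsv,(5,150,90),(18,255,255))
# runs of colour along rows through the stack
for r in range(40,235,15):
    out=[]
    for nm,k in (('b',m),('o',o)):
        c=np.flatnonzero(k[r]); 
        for g in np.split(c,np.flatnonzero(np.diff(c)>1)+1) if len(c) else []:
            if 2<len(g)<60: out.append((nm,int(g[0]),int(g[-1])))
    print(r,sorted(out,key=lambda q:q[1]))
E
python3 look.py
```

```text
[ 0.45090993 -0.28410738  0.26043656] [ 0.83  0.18 -0.27  1.6  -0.12  1.48 -1.  ]
blue1_tab [278.5, 162.9] 0.62 [ 0.4849 -0.2571  0.112 ]
blue2_tab [1.6, 135.3] 0.62 [0.5433 0.2001 0.112 ]
blue3_tab [288.6, 16.0] 0.85 [ 0.6302 -0.2684  0.112 ]
orange1_tab [277.3, 125.6] 0.72 [ 0.521  -0.2562  0.112 ]
orange2_tab [283.8, 53.5] 0.74 [ 0.5914 -0.2633  0.112 ]
40 [('o', 269, 274), ('b', 276, 280), ('b', 290, 292)]
55 [('o', 269, 271), ('b', 276, 280)]
70 [('o', 269, 273), ('b', 276, 280), ('o', 283, 285), ('b', 288, 292)]
85 [('b', 46, 54), ('b', 276, 279), ('b', 288, 293)]
100 [('b', 45, 54), ('o', 269, 273), ('b', 276, 279), ('b', 288, 292)]
115 [('b', 45, 53), ('o', 269, 274), ('b', 288, 292)]
130 [('b', 45, 53), ('b', 105, 119), ('o', 269, 285), ('b', 288, 292)]
145 [('b', 45, 53), ('b', 105, 120), ('o', 269, 273), ('b', 276, 279), ('b', 288, 292)]
160 [('b', 46, 54), ('b', 105, 120), ('o', 269, 274), ('b', 277, 291)]
175 [('b', 47, 55), ('b', 106, 120), ('b', 280, 285)]
190 []
205 []
220 []
```

Request:
apply_moves:
  motion:
    - [0,0,0,1.5,0.15,3,0.5]
    - [0,0,0,3.3,0.27,7,0.5]
    - [0,0,0,3.3,0.27,10,0.5]
    - [0,0,0,3.3,0.27,12,0.5]
    - [0,0,0,3.3,0.27,14,0.5]
    - [0,0,0,3.3,0.27,15.5,0.5]
    - [0,0,0,3.3,0.27,16.7,0.5]
    - [0,0,0,3.3,0.27,16.7,0.5]
    - [0,0,0,3.3,0.27,16.7,0]
    - [0,0,0,3.3,0.27,16.7,0]
    - [0,0,0,3.3,0.27,16.7,0]
    - [0,0,0,3.3,0.27,16.7,0]
    - [0,0,0,3.3,0.27,16.7,0]
  newtons: 8

```text
time: 28.48
tcp_pos: [0.4841, -0.2546, 0.0963]
tool_rot: [0.995, -0.006, 0.001, -0.1]
force: [-0.4, 0.8, 1.9]
width: 0.0084
finger_force: 7.7
```

Request:
apply_moves:
  motion:
    - [0,0,0,0,0,0,0]
    - [0,0,0,0,0,0,0]
    - [0,0,0,0,0,-0.3,0]
    - [0,0,0,0,0,-0.6,0]
    - [0,0,0,0,0,-1,0]
    - [0,0,0,0,0,-1,0]
  newtons: 40

```text
time: 29.22
tcp_pos: [0.4838, -0.2552, 0.1057]
tool_rot: [0.995, -0.006, -0.0, -0.101]
force: [-1.0, 5.1, 2.8]
width: 0.0059
finger_force: 39.8
```

```bash
python3 look.py | head -6; python3 - <<'E'
from h import *
a=imaging.get_image('side'); w=cv2.imread('pics/last.png')
cv2.imwrite('pics/s13.png',np.hstack([cv2.resize(a[200:360,260:440],(450,400)),cv2.resize(w[60:320,180:380],(308,400))]))
E
```

```text
[ 0.48379445 -0.25521809  0.10576457] [ 0.77  0.32 -0.3   1.76 -0.1   1.17 -1.06]
blue1_tab [276.7, 268.6] 0.84 [ 0.4797 -0.2573  0.112 ]
blue3_tab [288.3, 44.8] 0.73 [ 0.5922 -0.2641  0.112 ]
orange1_tab [270.9, 189.3] 0.64 [ 0.522  -0.2548  0.112 ]
orange2_tab [286.4, 44.6] 0.74 [ 0.5923 -0.2632  0.112 ]
40 [('o', 257, 268), ('b', 270, 280), ('b', 299, 302)]
```

View pics/s13.png

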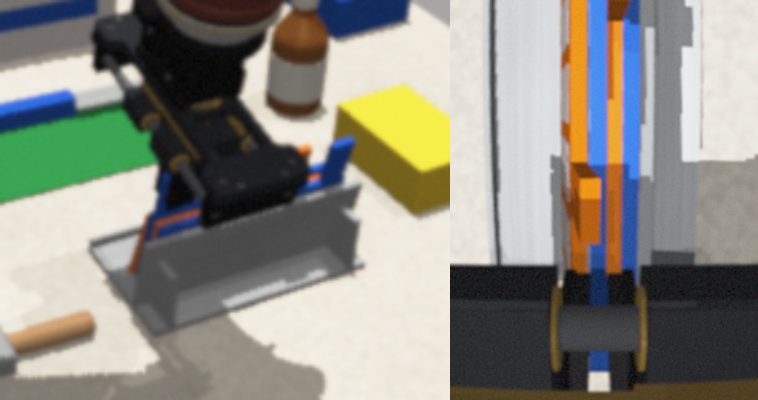

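Request:
apply_moves:
  motion:
    - [0,0,0,0,-0.1,0,0]
    - [0,0,0,0,-0.2,0,0]
    - [0,0,0,0,-0.2,0,0]

```text
time: 29.95
tcp_pos: [0.4838, -0.255, 0.1061]
tool_rot: [0.995, -0.006, 0.0, -0.1]
force: [-0.8, 1.2, -2.0]
width: 0.0059
finger_force: 39.8
```

Request:
apply_moves:
  motion:
    - [0,0,0,0,0,-0.5,0]
    - [0,0,0,0,0,-1,0]
    - [0,0,0,0,0,-2,0]
    - [0,0,0,0,0,-3,0]
    - [0,0,0,0,0,-4,0]
    - [0,0,0,0,0,-5,0]
    - [0,0,0,0,0,-6,0]
    - [0,0,0,0,0,-7,0]
    - [0,0,0,0,0,-8.5,0]
    - [0,0,0,0,0,-10,0]
    - [0,0,0,0,0,-12,0]
    - [0,0,0,0,0,-14,0]
    - [0,0,0,0,0,-16.5,0]
    - [0,0,0,0,0,-16.5,0]
    - [0,0,0,0,0,-16.5,0]

```text
time: 31.82
tcp_pos: [0.4834, -0.2874, 0.2674]
tool_rot: [0.995, -0.006, 0.0, -0.1]
force: [0.2, -0.4, -1.1]
width: 0.0058
finger_force: 39.9
```

```bash
python3 box.py -.072 .009; python3 - <<'E'
from h import *
p=imaging.camera_params('side'); imaging.get_image('side')
for n in ('orange1_tab','orange2_tab','blue3_tab'):
    for d in spotter.tip_of(n,'side')[:1]: print(n,d,)
rk=lambda x,y,z:(.5546+x,-.229+y,z)
for x,y in ((-.036,-.026),(.036,-.032),(.072,-.0384)): print(proj(rk(x,y,.112),p))
E
```

```text
up 0.155 [0.466  0.2189 0.2593] [-1.000e-02  7.000e-02  3.500e-01 -2.360e+00 -4.943e+01  1.091e+01]
up 0.06 [0.466  0.2189 0.1643] [-1.000e-02  7.000e-02  3.500e-01 -2.360e+00 -4.753e+01  2.022e+01]
up 0 [0.466  0.2189 0.1043] [-1.000e-02  7.000e-02  3.500e-01 -2.350e+00 -4.633e+01  2.610e+01]
orange1_tab {'xy': [343.5, 274.8], 'confidence': 0.65}
orange2_tab {'xy': [376.2, 261.9], 'confidence': 0.72}
blue3_tab {'xy': [393.9, 259.8], 'confidence': 0.83}
[344.36667332 270.83394181]
[377.16724305 263.20235735]
[394.08539528 260.39871932]
```

Request:
apply_moves:
  motion:
    - [0,0,0,-0.2,-3,0.6,0]
    - [0,0,0.1,-0.4,-8,1.7,0]
    - [0,0,0.2,-0.7,-13,2.8,0]
    - [0,0,0.35,-1,-18,3.9,0]
    - [0,0.06,0.35,-1.2,-23,5,0]
    - [0,0.06,0.35,-1.4,-28,6.1,0]
    - [0,0.06,0.35,-1.6,-33,7.2,0]
    - [0,0.06,0.35,-1.9,-38,8.3,0]
    - [0,0.06,0.35,-2.2,-43,9.4,0]
    - [0,0.06,0.35,-2.4,-47.5,10.4,0]
    - [0,0.06,0.35,-2.4,-49.4,10.9,0]
    - [0,0.06,0.35,-2.4,-49.4,10.9,0]
    - [0,0.06,0.35,-2.4,-49.4,10.9,0]
    - [0,0.06,0.35,-2.4,-48.9,13.3,0]
    - [0,0.06,0.35,-2.4,-48.4,15.8,0]
    - [0,0.06,0.35,-2.4,-47.9,18.2,0]
    - [0,0.06,0.35,-2.4,-47.5,20.2,0]
    - [0,0.06,0.35,-2.4,-47.5,20.2,0]

```text
time: 34.28
tcp_pos: [0.4653, 0.2167, 0.1634]
tool_rot: [0.994, -0.038, 0.001, -0.1]
force: [0.0, 0.4, -1.0]
width: 0.0055
finger_force: 39.9
```

```bash
python3 box.py -.072 .009; python3 -c "
from h import *
print(readout.read_state()['joint_pos'].round(2))"
```

```text
up 0.155 [0.466  0.2189 0.2593] [ 0.    0.02 -0.01  0.01 -2.13 -9.35]
up 0.06 [0.466  0.2189 0.1643] [ 0.    0.02 -0.01  0.06 -0.25 -0.03]
up 0 [0.466  0.2189 0.1043] [ 0.    0.02 -0.01  0.08  0.94  5.85]
[ 0.33  0.1  -0.75  1.91 -0.13  1.07 -2.01]
```

Request:
apply_moves:
  motion:
    - [0,0,0,0.1,0.0,1.5,0]
    - [0,0,0,0.1,0.3,3,0]
    - [0,0,0,0.1,0.6,4.2,0]
    - [0,0,0,0.1,0.8,5,0]
    - [0,0,0,0.1,0.9,5.5,0]
    - [0,0,0,0.1,0.94,5.85,0]
    - [0,0,0,0.1,0.94,5.85,0]

```text
time: 35.15
tcp_pos: [0.467, 0.2208, 0.1056]
tool_rot: [0.994, -0.037, 0.003, -0.1]
force: [-0.3, 0.4, -0.9]
width: 0.0057
finger_force: 39.9
```

Request:
apply_moves:
  motion:
    - [0,0,0,0,0.1,0.15,0]
    - [0,0,0,0,0.15,0.3,0]
    - [0,0,0,0,0.15,0.3,0]

```text
time: 35.52
tcp_pos: [0.4672, 0.2209, 0.1045]
tool_rot: [0.994, -0.037, 0.003, -0.1]
force: [-10.1, -3.7, 23.6]
width: 0.0057
finger_force: 40.0
```

Request:
apply_moves:
  motion:
    - [0,0,0,0,0,-0.15,0]
    - [0,0,0,0,0,-0.15,0.1]
    - [0,0,0,0,0,-0.15,0.2]
    - [0,0,0,0,0,-0.15,0.3]
    - [0,0,0,0,0,-0.15,0.3]
    - [0,0,0,0,0,-1,0.3]
    - [0,0,0,0,0,-3,0.3]
    - [0,0,0,0,0,-6,0.3]
    - [0,0,0,0,0,-10,0.4]
    - [0,0,0,0,0,-13,0.5]
    - [0,0,0,0,0,-13,0.5]

```text
time: 36.9
tcp_pos: [0.4666, 0.194, 0.2324]
tool_rot: [0.994, -0.037, 0.005, -0.1]
force: [-0.0, -0.0, -0.5]
width: 0.0415
finger_force: 0.0
```

```bash
cat > chk.py <<'E'
from h import *
im,p=wrist(); cv2.imwrite('pics/last.png',im); b=R.from_euler('z',-.075)
for n in ('blue1','blue2','blue3'):
  for sfx,z in (('_tab',.117),('',.012)):
    for d in spotter.tip_of(n+sfx,'wrist')[:1]: print(n+sfx,d['xy'],round(d['confidence'],2), b.inv().apply(plane(d['xy'],p,z)-[.5385,.2227,0]).round(4))
E
python3 chk.py; python3 -c "
from h import *
print(rows((.594,-.295,.26),frame(-.012,.2)))"
```

```text
blue1_tab [291.6, 209.2] 0.86 [-0.0724 -0.0249  0.117 ]
blue1 [282.3, 126.2] 0.78 [0.0004 0.003  0.012 ]
blue2 [282.3, 126.2] 0.78 [0.0004 0.003  0.012 ]
blue3_tab [453.3, 50.3] 0.67 [ 0.073  -0.1636  0.117 ]
blue3 [282.3, 126.2] 0.78 [0.0004 0.003  0.012 ]
[ -0.    -0.05  -0.35  16.5   46.23 -12.63]
```

Request:
apply_moves:
  motion:
    - [0,0,0,0,2,-2,0.5]
    - [0,0,0,1,6,-4,0.5]
    - [0,0,-0.1,3,12,-6,0.5]
    - [0,0,-0.2,5,18,-7.5,0.5]
    - [0,-0.05,-0.35,7,24,-8.2,0.5]
    - [0,-0.05,-0.35,9,29,-9.3,0.5]
    - [0,-0.05,-0.35,12,34,-10.3,0.5]
    - [0,-0.05,-0.35,14,39,-11.3,0.5]
    - [0,-0.05,-0.35,16,43,-12,0.5]
    - [0,-0.05,-0.35,16.5,46.2,-12.6,0.5]
    - [0,-0.05,-0.35,16.5,46.2,-12.6,0.5]
    - [0,-0.05,-0.35,16.5,46.2,-12.6,0.5]
    - [0,-0.05,-0.35,16.5,46.2,-12.6,0.5]
    - [0,-0.05,-0.35,16.5,46.2,-12.6,0.5]

```text
time: 39.0
tcp_pos: [0.5945, -0.2939, 0.2611]
tool_rot: [0.995, -0.006, 0.002, -0.1]
force: [-0.3, 0.1, 0.1]
width: 0.043
finger_force: 0.0
```

```bash
python3 look.py; python3 - <<'E'
from h import *
t=np.array([.628,-.269,.112]); print(rows(t+[0,.0037,-.0168],frame(-.012,.2)))
E
```

```text
[ 0.59442692 -0.29405162  0.26110379] [ 0.73  0.45 -0.35  1.27 -0.04  1.53 -1.17]
blue2_tab [11.3, 226.9] 0.63 [0.5317 0.1993 0.112 ]
blue3_tab [284.2, 163.9] 0.67 [ 0.6277 -0.2725  0.112 ]
orange1_tab [277.1, 262.1] 0.59 [ 0.5249 -0.2645  0.112 ]
orange2_tab [275.0, 198.8] 0.98 [ 0.5929 -0.2631  0.112 ]
40 [('b', 15, 48)]
55 [('o', 114, 131)]
70 [('o', 113, 135)]
85 [('o', 109, 127)]
100 []
115 []
130 []
145 []
160 [('o', 267, 278), ('b', 281, 286)]
175 [('b', 47, 55), ('o', 258, 262), ('o', 267, 278), ('b', 281, 285)]
190 [('b', 48, 57), ('o', 267, 272), ('o', 275, 278), ('b', 281, 284)]
205 [('b', 50, 58), ('o', 263, 278), ('b', 281, 283)]
220 [('b', 5, 12), ('b', 52, 60), ('b', 109, 123), ('o', 267, 277), ('b', 280, 283)]
[-0.000e+00 -1.000e-02 -0.000e+00  3.310e+00  3.700e-01  1.683e+01]
```

Request:
apply_moves:
  motion:
    - [0,0,0,1.5,0.2,3,0.5]
    - [0,0,0,3.3,0.45,7,0.5]
    - [0,0,0,3.3,0.45,10,0.5]
    - [0,0,0,3.3,0.45,12,0.5]
    - [0,0,0,3.3,0.45,14,0.5]
    - [0,0,0,3.3,0.45,15.5,0.5]
    - [0,0,0,3.3,0.45,16.7,0.5]
    - [0,0,0,3.3,0.45,16.7,0.5]
    - [0,0,0,3.3,0.45,16.7,0]
    - [0,0,0,3.3,0.45,16.7,0]
    - [0,0,0,3.3,0.45,16.7,0]
    - [0,0,0,3.3,0.45,16.7,0]
    - [0,0,0,3.3,0.45,16.7,0]
  newtons: 8

```text
time: 40.92
tcp_pos: [0.628, -0.2663, 0.0964]
tool_rot: [0.995, -0.006, 0.002, -0.1]
force: [-0.2, 0.1, 0.4]
width: 0.006
finger_force: 8.0
```

Request:
apply_moves:
  motion:
    - [0,0,0,0,0,0,0]
    - [0,0,0,0,0,0,0]
    - [0,0,0,0,0,-0.3,0]
    - [0,0,0,0,0,-0.6,0]
    - [0,0,0,0,0,-1,0]
    - [0,0,0,0,0,-1,0]
  newtons: 40

```text
time: 41.68
tcp_pos: [0.6281, -0.2687, 0.1066]
tool_rot: [0.995, -0.006, 0.002, -0.1]
force: [-0.1, -0.3, -1.7]
width: 0.0057
finger_force: 40.0
```

Request:
apply_moves:
  motion:
    - [0,0,0,0,0,-0.5,0]
    - [0,0,0,0,0,-1,0]
    - [0,0,0,0,0,-2,0]
    - [0,0,0,0,0,-3,0]
    - [0,0,0,0,0,-4,0]
    - [0,0,0,0,0,-5,0]
    - [0,0,0,0,0,-6,0]
    - [0,0,0,0,0,-7,0]
    - [0,0,0,0,0,-8.5,0]
    - [0,0,0,0,0,-10,0]
    - [0,0,0,0,0,-12,0]
    - [0,0,0,0,0,-14,0]
    - [0,0,0,0,0,-16.5,0]
    - [0,0,0,0,0,-16.5,0]
    - [0,0,0,0,0,-16.5,0]

```text
time: 43.55
tcp_pos: [0.627, -0.301, 0.267]
tool_rot: [0.995, -0.006, 0.001, -0.1]
force: [0.7, 0.7, -0.5]
width: 0.0058
finger_force: 40.0
```

```bash
python3 box.py .072 .020; python3 - <<'E'
from h import *
p=imaging.camera_params('side'); imaging.get_image('side')
for n in ('orange1_tab','orange2_tab','spatula','spatula_tip'):
    for d in spotter.tip_of(n,'side')[:1]: print(n,d,plane(d['xy'],p,.01).round(3))
E
```

```text
up 0.155 [0.6104 0.2191 0.2593] [-1.000e-02  7.000e-02  3.500e-01 -2.320e+00 -5.078e+01  1.114e+01]
up 0.06 [0.6104 0.2191 0.1643] [-1.000e-02  7.000e-02  3.500e-01 -2.330e+00 -4.888e+01  2.045e+01]
up 0 [0.6104 0.2191 0.1043] [-1.000e-02  7.000e-02  3.500e-01 -2.330e+00 -4.768e+01  2.633e+01]
orange1_tab {'xy': [346.5, 279.5], 'confidence': 0.71} [ 0.585 -0.169  0.01 ]
orange2_tab {'xy': [380.4, 265.1], 'confidence': 0.91} [ 0.685 -0.156  0.01 ]
spatula {'xy': [270.9, 246.9], 'confidence': 0.81} [0.489 0.02  0.01 ]
spatula_tip {'xy': [380.4, 242.6], 'confidence': 0.74} [ 0.74  -0.078  0.01 ]
```

Request:
apply_moves:
  motion:
    - [0,0,0,-0.2,-3,0.6,0]
    - [0,0,0.1,-0.4,-8,1.7,0]
    - [0,0,0.2,-0.7,-13,2.8,0]
    - [0,0,0.35,-1,-18,3.9,0]
    - [0,0.06,0.35,-1.2,-23,5,0]
    - [0,0.06,0.35,-1.4,-28,6.1,0]
    - [0,0.06,0.35,-1.6,-33,7.2,0]
    - [0,0.06,0.35,-1.9,-38,8.3,0]
    - [0,0.06,0.35,-2.2,-43,9.4,0]
    - [0,0.06,0.35,-2.3,-48,10.5,0]
    - [0,0.06,0.35,-2.3,-50.8,11.1,0]
    - [0,0.06,0.35,-2.3,-50.8,11.1,0]
    - [0,0.06,0.35,-2.3,-50.8,11.1,0]
    - [0,0.06,0.35,-2.3,-50.3,13.5,0]
    - [0,0.06,0.35,-2.3,-49.8,16,0]
    - [0,0.06,0.35,-2.3,-49.3,18.4,0]
    - [0,0.06,0.35,-2.3,-48.9,20.4,0]
    - [0,0.06,0.35,-2.3,-48.9,20.4,0]

```text
time: 46.05
tcp_pos: [0.6105, 0.2167, 0.1636]
tool_rot: [0.994, -0.038, 0.002, -0.099]
force: [-0.5, -0.8, -0.5]
width: 0.0058
finger_force: 40.0
```

```bash
python3 box.py .072 .020; python3 -c "
from h import *
print(readout.read_state()['joint_pos'].round(2))"
```

```text
up 0.155 [0.6104 0.2191 0.2593] [ 0.    0.02 -0.01 -0.06 -2.13 -9.33]
up 0.06 [0.6104 0.2191 0.1643] [ 0.    0.02 -0.01 -0.03 -0.25 -0.02]
up 0 [0.6104 0.2191 0.1043] [ 0.    0.02 -0.01 -0.01  0.94  5.86]
[ 0.14  0.38 -0.56  1.6   0.02  1.14 -2.04]
```

Request:
apply_moves:
  motion:
    - [0,0,0,0,0.0,1.5,0]
    - [0,0,0,0,0.2,3,0]
    - [0,0,0,0,0.5,4.2,0]
    - [0,0,0,0,0.75,5,0]
    - [0,0,0,0,0.9,5.5,0]
    - [0,0,0,0,0.94,5.85,0]
    - [0,0,0,0,0.94,5.95,0]
    - [0,0,0,0,0.94,5.95,0]

```text
time: 47.05
tcp_pos: [0.6113, 0.2216, 0.1054]
tool_rot: [0.994, -0.037, 0.004, -0.1]
force: [0.5, 0.7, -1.4]
width: 0.0055
finger_force: 40.0
```

Request:
apply_moves:
  motion:
    - [0,0,0,0,0.1,0.1,0]
    - [0,0,0,0,0.15,0.2,0]
    - [0,0,0,0,0.15,0.2,0]

```text
time: 47.42
tcp_pos: [0.6111, 0.2203, 0.1028]
tool_rot: [0.994, -0.037, 0.004, -0.1]
force: [0.4, 0.3, -1.3]
width: 0.0058
finger_force: 40.0
```

Request:
apply_moves:
  motion:
    - [0,0,0,0,0.02,0.1,0]
    - [0,0,0,0,0.04,0.2,0]
    - [0,0,0,0,0.04,0.2,0]

```text
time: 47.8
tcp_pos: [0.6117, 0.2206, 0.1022]
tool_rot: [0.994, -0.037, 0.004, -0.1]
force: [-2.0, -2.1, 8.5]
width: 0.0057
finger_force: 40.0
```

Contact. Releasing, then retreating upward.

Request:
apply_moves:
  motion:
    - [0,0,0,0,0,-0.05,0.1]
    - [0,0,0,0,0,-0.05,0.2]
    - [0,0,0,0,0,-0.05,0.3]
    - [0,0,0,0,0,-0.05,0.3]
    - [0,0,0,0,0,-1,0.3]
    - [0,0,0,0,0,-3,0.3]
    - [0,0,0,0,0,-6,0.3]
    - [0,0,0,0,0,-10,0.3]
    - [0,0,0,0,0,-13,0.3]
    - [0,0,0,0,0,-17,0.1]
    - [0,0,0,0,0,-20,0]
    - [0,0,0,0,0,-20,0]
    - [0,0,0,0,0,-20,0]
    - [0,0,0,0,0,-20,0]
  newtons: 20

```text
time: 49.55
tcp_pos: [0.6077, 0.1807, 0.2961]
tool_rot: [0.994, -0.037, 0.003, -0.1]
force: [0.1, -1.1, 0.0]
width: 0.0006
finger_force: 0.0
```

```bash
python3 chk.py; python3 - <<'E'
from h import *
print(readout.read_state()['joint_pos'].round(2))
a=imaging.get_image('side');im=cv2.imread('pics/last.png'); b=imaging.get_image('top')
f=lambda x:cv2.resize(x,(400,300))
cv2.imwrite('pics/s14.png',np.vstack([np.hstack([f(im),f(a[100:340,180:500])]),np.hstack([f(b[120:270,130:330]),f(a[60:210,180:380])])]))
E
```

```text
blue1 [277.5, 225.9] 0.89 [-0.0018  0.0182  0.012 ]
blue2 [277.5, 225.9] 0.89 [-0.0018  0.0182  0.012 ]
blue3_tab [293.8, 189.1] 0.77 [ 0.0743 -0.0202  0.117 ]
blue3 [277.5, 225.9] 0.89 [-0.0018  0.0182  0.012 ]
[ 0.2   0.28 -0.56  1.43 -0.04  1.39 -1.98]
```

View pics/s14.png

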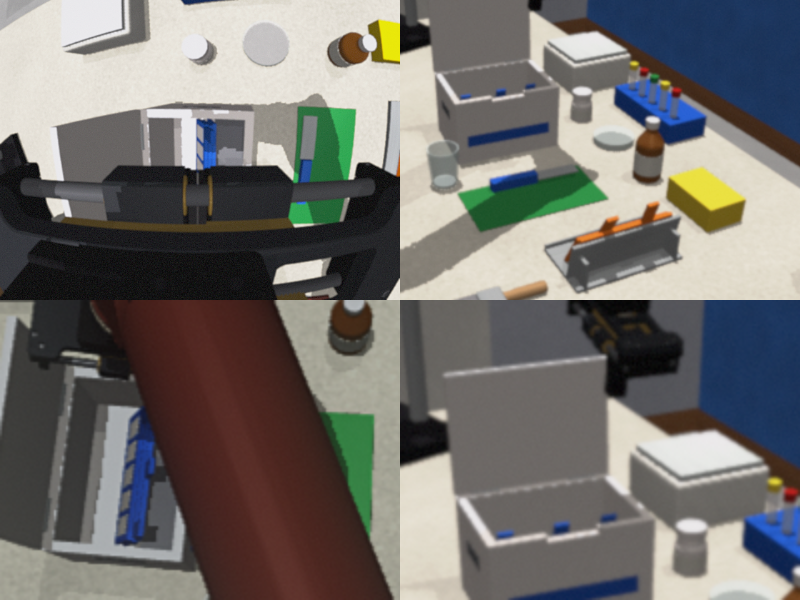

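All three blues stand in the box, both oranges are in the rack, and the spatula lies on the mat. For closing, I'll take the shut fingers behind the lid with the tool vertical and turned 90°.

```bash
python3 - <<'E'
from h import *
b=R.from_euler('z',-.075); P=lambda q: b.apply(q)+[.5385,.2227,0]
f=frame(1.496,0)
for q in ((0,-.02,.40),(0,.145,.40),(0,.145,.25)): print(P(q).round(3),rows(P(q),f))
r=.110; y0,z0=.145,.25
for th in np.arange(1.6,-.01,-.1):
    y=.082-r*np.cos(th)+.01*np.sin(th)+.010; z=.140+r*np.sin(th)+.01*np.cos(th)
    print(round(th,2),round((y-y0)*100,2),round((z0-z)*100,2))
E
```

```text
[0.537 0.203 0.4  ] [-0.91 -0.9  -8.97 -7.27 -3.69 -9.79]
[0.549 0.367 0.4  ] [ -0.91  -0.9   -8.97  -7.26 -19.86  -6.5 ]
[0.549 0.367 0.25 ] [ -0.91  -0.9   -8.97  -7.25 -16.87   8.2 ]
1.6 -3.98 0.03
1.5 -5.08 -0.04
1.4 -6.18 -0.01
1.3 -7.28 0.13
1.2 -8.35 0.39
1.1 -9.4 0.74
1.0 -10.4 1.2
0.9 -11.35 1.76
0.8 -12.25 2.41
0.7 -13.07 3.15
0.6 -13.81 3.96
0.5 -14.47 4.85
0.4 -15.04 5.8
0.3 -15.51 6.79
0.2 -15.88 7.83
0.1 -16.15 8.91
-0.0 -16.3 10.0
```

Request:
apply_moves:
  motion:
    - [0,0,0,-1,-0.9,-5,0]
    - [-0.05,-0.05,-0.5,-2,-1.8,-9.8,0]
    - [-0.15,-0.15,-1.5,-4,-2.5,-9.8,0]
    - [-0.25,-0.25,-2.5,-6,-3,-9.8,0]
    - [-0.35,-0.35,-3.5,-7.3,-3.7,-9.8,0]
    - [-0.45,-0.45,-4.5,-7.3,-3.7,-9.8,0]
    - [-0.55,-0.55,-5.5,-7.3,-3.7,-9.8,0]
    - [-0.65,-0.65,-6.5,-7.3,-3.7,-9.8,0]
    - [-0.75,-0.75,-7.5,-7.3,-3.7,-9.8,0]
    - [-0.85,-0.85,-8.5,-7.3,-3.7,-9.8,0]
    - [-0.91,-0.9,-8.97,-7.3,-3.7,-9.8,0]
    - [-0.91,-0.9,-8.97,-7.3,-8,-9,0]
    - [-0.91,-0.9,-8.97,-7.3,-12,-8.1,0]
    - [-0.91,-0.9,-8.97,-7.3,-16,-7.3,0]
    - [-0.91,-0.9,-8.97,-7.3,-19.9,-6.5,0]
    - [-0.91,-0.9,-8.97,-7.3,-19.9,-6.5,0]
    - [-0.91,-0.9,-8.97,-7.3,-19.9,-6.5,0]
    - [-0.91,-0.9,-8.97,-7.3,-19.9,-6.5,0]

```text
time: 52.25
tcp_pos: [0.5496, 0.3664, 0.4005]
tool_rot: [0.734, 0.68, 0.0, 0.001]
force: [-0.3, 0.0, 0.3]
width: 0.0008
finger_force: 0.0
```

```bash
python3 - <<'E'
from h import *
b=R.from_euler('z',-.075); P=lambda q: b.apply(q)+[.5385,.2227,0]
print(rows(P((0,.145,.25)),frame(1.496,0)), readout.read_state()['joint_pos'].round(2))
E
```

```text
[ 1.000e-02  0.000e+00 -1.000e-02  9.000e-02 -6.000e-02  1.505e+01] [-0.15  0.44 -0.81  1.07  0.32  1.75 -0.93]
```

Request:
apply_moves:
  motion:
    - [0,0,0,0.1,0,5,0]
    - [0,0,0,0.1,0,10,0]
    - [0,0,0,0.1,0,13,0]
    - [0,0,0,0.1,0,15,0]
    - [0,0,0,0.1,0,15,0]
    - [0,0,0,0.1,0,15,0]

```text
time: 53.0
tcp_pos: [0.5497, 0.3689, 0.2518]
tool_rot: [0.733, 0.68, 0.001, 0.001]
force: [-0.4, -0.1, 0.0]
width: 0.0002
finger_force: 0.0
```

Request:
apply_moves:
  motion:
    - [0,0,0,-2,0,0,0]
    - [0,0,0,-4,0,0,0]
    - [0,0,0,-5.1,0,0,0]
    - [0,0,0,-6.2,0,0,0]
    - [0,0,0,-7.3,0,0.1,0]
    - [0,0,0,-8.35,0,0.4,0]
    - [0,0,0,-9.4,0,0.75,0]
    - [0,0,0,-10.4,0,1.2,0]
    - [0,0,0,-11.35,0,1.75,0]
    - [0,0,0,-12.25,0,2.4,0]
    - [0,0,0,-13.1,0,3.15,0]
    - [0,0,0,-13.8,0,3.95,0]
    - [0,0,0,-14.5,0,4.85,0]
    - [0,0,0,-15,0,5.8,0]
    - [0,0,0,-15.5,0,6.8,0]
    - [0,0,0,-15.9,0,7.8,0]
    - [0,0,0,-16.1,0,8.9,0]
    - [0,0,0,-16.3,0,9.7,0]
    - [0,0,0,-16.3,0,9.9,0]
    - [0,0,0,-16.3,0,9.9,0]

```text
time: 55.5
tcp_pos: [0.5372, 0.2061, 0.1512]
tool_rot: [0.733, 0.68, 0.0, 0.0]
force: [0.4, 0.5, 0.0]
width: 0.0004
finger_force: 0.0
```

Request:
apply_moves:
  motion:
    - [0,0,0,0,0,0.06,0]
    - [0,0,0,0,0,0.12,0]
    - [0,0,0,0,0,0.18,0]
    - [0,0,0,0,0,0.18,0]

```text
time: 56.0
tcp_pos: [0.5374, 0.2062, 0.1504]
tool_rot: [0.733, 0.68, 0.0, 0.001]
force: [-2.8, -1.2, 8.2]
width: 0.0007
finger_force: 4.0
```

Request:
apply_moves:
  motion:
    - [0,0,0,0,0,-2,0]
    - [0,0,0,0,0,-6,0]
    - [0,0,0,0,0,-12,0]
    - [0,0,0,0,0,-15,0]
    - [0,0,0,-6,0,-15,0]
    - [0,0,0,-12,0,-15,0]
    - [0,0,0,-18,0,-15,0]
    - [0,0,0,-24,0,-15,0]
    - [0,0,0,-27,0,-15,0]
    - [0,0,0,-27,0,-15,0]
    - [0,0,0,-27,0,-15,0]
    - [0,0,0,-27,0,-15,0]

```text
time: 57.5
tcp_pos: [0.5172, -0.0616, 0.3]
tool_rot: [0.732, 0.681, 0.0, 0.001]
force: [0.4, -0.5, -0.2]
width: 0.0005
finger_force: 0.0
```

```bash
python3 - <<'E'
from h import *
im,p=wrist(); ps=imaging.camera_params('side'); a=imaging.get_image('side')
hsv=cv2.cvtColor(im,cv2.COLOR_BGR2HSV)
for n,z in (('spatula',.003),('spatula_tip',.014)):
    for c,pp in (('wrist',p),('side',ps)):
        for d in spotter.tip_of(n,c)[:2]: print(n,c,np.round(d['xy'],1),round(d['confidence'],2),plane(d['xy'],pp,z).round(3))
m=cv2.inRange(hsv,(105,120,40),(125,255,255))
for c in cv2.findContours(m,0,2)[0]:
    if cv2.contourArea(c)>150: r=cv2.minAreaRect(c); print('blue',np.round(r[0]),np.round(r[1]),plane(r[0],p,.025).round(3))
for n in ('orange1_tab','orange2_tab'):
    for d in spotter.tip_of(n,'side')[:1]: print(n,np.round(d['xy'],1),round(d['confidence'],2))
# lid: shut free edge corners in side view
for x in (-.112,.112):
    X=R.from_euler('z',-.075).apply([x,-.082,.150])+[.5385,.2227,0]; print('lid corner',proj(X,ps).round(1))
cv2.imwrite('pics/fin.png',a)
E
```

```text
spatula wrist [251.1 115.1] 0.59 [0.491 0.023 0.003]
spatula side [274.1 250.8] 0.55 [0.493 0.011 0.003]
spatula_tip wrist [345.4 113.8] 0.7 [0.621 0.017 0.014]
spatula_tip side [318.4 234. ] 0.79 [0.619 0.016 0.014]
blue [550. 405.] [28. 17.] [ 1.309 -0.79   0.025]
blue [251. 113.] [14. 68.] [0.492 0.025 0.025]
blue [276.  24.] [139.   7.] [0.535 0.146 0.025]
blue [509.  55.] [117.  59.] [0.91  0.119 0.025]
blue [88. 16.] [31. 62.] [0.253 0.214 0.025]
orange1_tab [346.1 279.2] 0.65
orange2_tab [381.9 265.8] 0.71
lid corner [223.1 179.1]
lid corner [307.1 165.3]
```

```bash
python3 -c "
from h import *
print(workorder.close_job())"
```

```text
the job is handed in; nothing more can be done
None
```

I handed the job in after about 58 s of robot time, but the hand-in gave no verdict. By my checks, the three blue panels stand in the box with the lid shut, both orange panels are still in the rack, and the spatula lies on its mat. It was knocked about 4 cm aside along the way.

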